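# Swing the hold-down arm up off the tube rack

### The arm

A 6-joint arm with a two-finger parallel gripper is mounted at the origin on the work surface. World frame = base frame: x ahead of the robot, y to its left, z up, the work surface at z = 0. Lengths are in m, angles in rad, forces in N, time in s.
With the tool pointing down it reaches from about 0.35 to 0.85 m from the base axis. Payload 8.1 kg.
Tool frame: the origin (TCP) lies on the centre line of the jaws, within the pads' length; the fingertips stand 11 mm ahead of it and the grasp point (between the pads) lies 8 mm behind it (tip_reach is the z of the fingertips in the tool frame, in m); z points along the fingers, y is the direction in which the jaws open and shut (so a half turn about z gives the same grasp; the last joint's range is limited). The gripper opens to 93 mm and grips with 3 to 60 N. Pads are 15 mm wide; open, the fingers measure 128 mm over their backs; the gripper's body (75 mm by 188 mm) begins 65 mm behind the grasp point.
Start: joints at [-1.38, 0.13, 1.488, -0, 1.523, -0.085], TCP at [0.163, -0.577, 0.23] pointing down, gripper open.
Joint ranges: [-2.96, 2.96], [-0.89, 2.26], [0.02, 2.5], [-1.34, 4.48], [0, 2.73], [-2.66, 2.66]. Speed limits (rad/s): [2.39, 2.39, 2.79, 3.14, 3.14, 3.14].

### API

Orientations are given as a rotation vector (axis times angle).
In Python, from plant import read_state, read_camera, camera_params, close_job, silhouettes, tip_of, tip_reach gives the robot as it stands.
- The arm moves only by the shell command python3 -m creep 'ROWS' [FORCE]. ROWS is JSON, a list of rows, each a list of 5 numbers: the shift along the tool's x, y, z in m, then the turn about the tool's z in rad, then the closure in counts, from 0 (fully open) to 255 (shut). In form: [[dx, dy, dz, twist, gripper], ...]. A call has 1 to 12 rows; each row shifts and turns the commanded pose from where the row before left it, along the tool's axes as they then stand; what a row does not reach is not made up. A row lasts 1/12 s, in which the tool goes at most 41.7 mm and 7.16 degrees, less where a joint would pass 70% of its speed; a pose out of reach is approached as far as the arm can. A call is refused whole if a number of a shift passes 0.0417 or a number of a turn 0.125, either way. A call with a gripper value outside its range is refused whole. The fingers move at their own pace and stop on an object; FORCE is the grip in N (left out, the last holds). Time passes only in rows, so rows that do not move let the fingers close. It gives the time, the measured TCP pose, the force and the opening at its end, in the units of the state.
- read_state(): the state, without advancing time (a new reading comes with each control period).
- read_camera(name): name is "scene" or "top"; returns the picture (480x640x3 uint8, red, green, blue); there is no depth.
- camera_params(name): a dict with "fov_y" (degrees; the focal length in pixels is half the picture's height over the tangent of half this angle, whatever the lens; pixels are square), "cx", "cy" (the principal point, pixels), "position" and "rotation" of the camera in the world. Camera axes: x right, y down, z forward; pixel columns grow to the right and rows downward; lengths in m; the calibration is good to about 2 mm. A picture is of the moment at which its call begins. camera_params takes no time and is no camera call.
- close_job(): hands the job in, once; it reports no verdict.
Trained networks look in the newest picture that a camera, given by its name, has taken for a name from the list of things; names that differ only in an ending like _2 or _b are one class to them, and where a whole thing is asked for, a point or a joint stands for the part that bears it (a point fixed in the world has none). Each returns a list of dicts, best first, with "confidence" (0 to 1); they miss things now and then, are a little off and sometimes report something else, mostly with a low value. They report only what shows in the picture. A call takes as long as a camera call.
- silhouettes(camera, query): "region" (480x640 bool, what is visible of it) and "pixel" ([column, row] in pixels, amid what is visible of it).
- tip_of(camera, query): "pixel" ([column, row] in pixels: a listed point, or the origin of a listed thing).
The state is a dict: "t": time; "q": joint angles; "dq": joint speeds; "joint_torque": joint torques, N m; "tool_pos": TCP position; "orientation": TCP orientation; "force": force on the tool from outside, world axes, zero at the start; "wrist_torque": the same for the moment, N m; "opening": finger opening in m.
Only numpy, scipy, OpenCV 4.12 (cv2) and the standard library are available. Lean on these libraries where they do the work, as an engineer would, in place of code of your own. Each camera call takes 0.05 s, during which the arm holds its last target.

### The job

Two identical sample stations stand on the lab bench, each with a counterweighted hold-down arm lying over its deck. Free the rack of tubes: gently push up the arm that lies over it with your fingertips, without gripping it, past its balance point so that it swings onto its stop and stays raised by itself. Leave the other station's arm down, and do not move the tube rack, the jar or the bottle.

Things in the scene. Friction and masses are not known exactly. Their poses are not given: they have to be found in the camera images.
- tube_station: Station carrying the tube rack, fixed to the bench. Grey deck with black mat, 40 mm high; origin at bench level on its centre line; deck reaches 80 mm to the front (-x), 120 mm to the rear (+x), 70 mm to each side (y). x axis points from the crossbar to the rear fork, z up. The arm over the deck is a 14 x 14 mm aluminium bar running level from the hinge to the front crossbar.
- tube_station_bar (a point): Middle of the crossbar at the arm's free front end: round steel bar 12 mm thick, 90 mm long, parallel to the hinge and 220 mm from it. With the arm down it is 145 mm above the bench, 50 mm in front of the deck, nothing under it. Axes of the arm: x from crossbar to hinge, y along the crossbar. A 60 x 60 mm rubber pad hangs under the arm 110 mm from the hinge, underside 20 mm below the arm's axis.
- tube_station_hinge (a point): Middle of that arm's hinge axis (along the station's y), 145 mm above the bench, 90 mm behind the station's origin. It sits in a fork of two aluminium cheeks, 34 mm deep, 48 mm wide over both, top 160 mm above the bench. The counterweight, a dark steel drum 58 mm across and 44 mm wide, is 24 mm behind and 55 mm above the hinge when the arm is down.
- tube_station_arm (a joint): Angle of the arm over the tube rack, rad: 0 = down (level), grows as the crossbar goes up and back, 1.5 = raised on its stop. Pushing up at the crossbar takes about 1 N (more when faster: the hinge is damped). Balance is near 0.7: let go below it, the arm falls back; above it, it swings up by itself in a second or two and stays.
- jar_station: The other station, same in every way, with a jar on its deck; same origin and axes. Its arm is to stay down.
- jar_station_arm (a joint): Angle of the other station's arm, 0 = down.
- jar_station_bar (a point): Middle of the crossbar of the other station's arm.
- tube_rack: Loose green rack 90 x 80 mm with six capped tubes, 82 mm high in all, standing on its station's deck under the pad (gap 3 mm). Origin: centre of its underside.
- jar: Loose round white jar, 60 mm across, 82 mm high, on the other station's deck under the pad. Origin: centre of its underside.
- bottle: Loose glass bottle with a blue cap, 68 mm across, 150 mm high, on the bench between the stations. Origin: centre of its underside.

How it is judged:
At the end, for the whole second after the job is handed in: The arm over the tube rack rests on its raised stop (joint above 1.4 rad, still) by itself; the other station's arm is down (below 0.05 rad); tube rack, jar and bottle are within 15 mm of where they started (value of joint tube_station_arm above 1.4 rad and velocity of joint tube_station_arm below 0.1 rad/s and value of joint jar_station_arm below 0.05 rad and distance of each of tube_rack, jar, bottle from where it was at the start of the episode below 0.015 m); the robot touches nothing.
It fails at once if the other station's arm was raised (more than 0.15 rad) (value of joint jar_station_arm above 0.15 rad).
It fails at once if the arm was flung up (faster than 4 rad/s) (velocity of joint tube_station_arm above 4 rad/s).
It fails at once if the station or its arm was gripped or pressed hard (fingers over 25 N) (contact force between the fingers and tube_station above 25 N).
It fails at once if the tube rack, the jar or the bottle was lifted, tipped or shoved (distance of any of tube_rack, jar, bottle from where it was at the start of the episode above 0.02 m or angle between any of tube_rack, jar, bottle's own z axis and vertical above 0.3 rad).
It also fails if it takes over 42 s, if anything falls off the work surface, if the arm or the gripper's body presses on something with over 40 N, if the wrist force passes 120 N, or if a joint passes its speed limit or range.

## Working session

There is one attempt and no reset: what is moved stays moved. The work goes in short steps, Python scripts to look and compute and a shell command to move; the robot and the scene stay as the last step left them, time stands still between calls to the robot, and variables do not carry over. Pictures are saved under pics/ and viewed, and the job is handed in when it is done.

```bash
mkdir -p pics
python3 - <<'E'
from plant import *
import cv2,numpy as np
for c in ("scene","top"):
    im=read_camera(c); cv2.imwrite(f"pics/{c}0.png",im[:,:,::-1])
    p=camera_params(c); print(c,p)
    for q in ("tube_station_bar","tube_station_hinge","tube_station","tube_rack","jar_station_bar","jar_station","jar","bottle"):
        print(q,[(np.round(d["pixel"],1).tolist(),round(d["confidence"],2)) for d in tip_of(c,q)][:3])
print(read_state(), tip_reach if not callable(tip_reach) else tip_reach())
E
```

```text
scene {'fov_y': 50.68713621131288, 'cx': 315.3111461721542, 'cy': 235.54451862823424, 'position': array([ 1.01070288, -0.43984213,  0.89285857]), 'rotation': array([-2.32360564, -0.93870906,  0.32358338])}
tube_station_bar [([327.0, 146.9], 0.89)]
tube_station_hinge [([411.7, 184.3], 0.98)]
tube_station [([368.1, 214.9], 0.56)]
tube_rack [([364.0, 201.5], 0.58)]
jar_station_bar [([162.8, 259.4], 0.68)]
jar_station [([235.4, 331.5], 0.66)]
jar [([220.1, 326.9], 0.86), ([161.3, 256.8], 0.16)]
bottle [([338.0, 287.9], 0.83)]
top {'fov_y': 51.36828297784412, 'cx': 321.20387295414275, 'cy': 251.48948636946483, 'position': array([ 0.42094946, -0.01527238,  1.09925346]), 'rotation': array([-2.14556802,  2.11199551, -0.15442783])}
tube_station_bar [([233.3, 319.4], 0.76)]
tube_station_hinge [([217.1, 208.0], 0.57)]
tube_station [([240.4, 265.1], 0.79)]
tube_rack [([231.4, 269.6], 0.72), ([420.7, 260.6], 0.67)]
jar_station_bar [([455.9, 321.0], 0.91)]
jar_station [([422.0, 260.4], 0.83)]
jar []
bottle [([322.4, 229.9], 0.79)]
{'t': 0.9, 'q': array([-1.38039722e+00,  1.30364362e-01,  1.48822331e+00, -1.98646885e-05,
        1.52298613e+00, -8.53569442e-02]), 'dq': array([-0.00112713,  0.00071636,  0.00103498, -0.00029746,  0.00075449,
        0.00081253]), 'joint_torque': array([ 1.72537482e-03, -5.59741580e+01, -4.92068696e+01,  7.66185229e-02,
        2.22699414e-02, -3.44995976e-05]), 'tool_pos': array([ 0.16340431, -0.57732204,  0.22964371]), 'orientation': array([ 3.11175866e+00,  4.31784237e-01, -2.95701779e-05]), 'force': array([ 0.48351406,  1.40029481, -0.42641119]), 'wrist_torque': array([-0.00365519,  0.01156353, -0.03264815]), 'opening': 0.09308059902951209} 0.011
```

View pics/scene0.png

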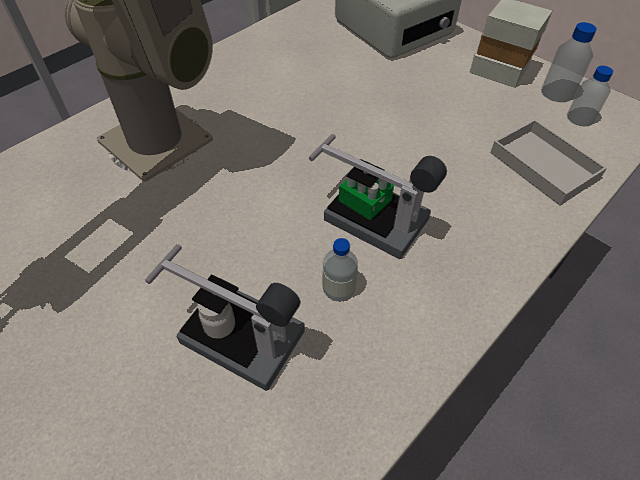

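View pics/top0.png

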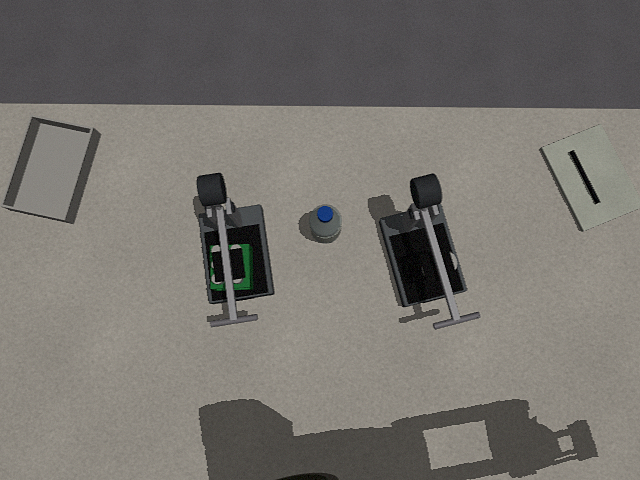

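```bash
cat > h.py <<'E'
import numpy as np,cv2
from plant import *
from scipy.spatial.transform import Rotation as R
def ray(c,px):
    p=camera_params(c); f=240/np.tan(np.radians(p["fov_y"])/2)
    d=R.from_rotvec(p["rotation"]).apply([(px[0]-p["cx"])/f,(px[1]-p["cy"])/f,1]); return np.array(p["position"]),d
def onz(c,px,z):
    o,d=ray(c,px); return o+d*(z-o[2])/d[2]
def proj(c,X):
    p=camera_params(c); f=240/np.tan(np.radians(p["fov_y"])/2)
    v=R.from_rotvec(p["rotation"]).inv().apply(np.atleast_2d(X)-p["position"])
    return np.c_[v[:,0]/v[:,2]*f+p["cx"],v[:,1]/v[:,2]*f+p["cy"]]
E
python3 - <<'E'
from h import *
np.set_printoptions(precision=4,suppress=True)
for n,z,a,b in [("tbar",.145,(327,146.9),(233.3,319.4)),("thinge",.145,(411.7,184.3),(217.1,208)),("tst",0,(368.1,214.9),(240.4,265.1)),("rack",.04,(364,201.5),(231.4,269.6)),("jbar",.145,(162.8,259.4),(455.9,321)),("jst",0,(235.4,331.5),(422,260.4)),("bottle",0,(338,287.9),(322.4,229.9))]:
    print(n,onz("scene",a,z),onz("top",b,z))
s=read_state(); print(R.from_rotvec(s["orientation"]).as_matrix())
E
```

```text
tbar [0.4522 0.1756 0.145 ] [0.4438 0.1676 0.145 ]
thinge [0.653  0.2137 0.145 ] [0.661  0.2096 0.145 ]
tst [0.5707 0.1921 0.    ] [0.5674 0.185  0.    ]
rack [0.558  0.1877 0.04  ] [0.552  0.1967 0.04  ]
jbar [ 0.4436 -0.2491  0.145 ] [ 0.4478 -0.2536  0.145 ]
jst [ 0.578  -0.2155  0.    ] [ 0.5839 -0.2185  0.    ]
bottle [ 0.6544 -0.0028  0.    ] [0.6499 0.0037 0.    ]
[[ 0.9622  0.2723 -0.    ]
 [ 0.2723 -0.9622 -0.    ]
 [-0.      0.     -1.    ]]
```

The scene view shows the tube station on the robot's left, with its bar at (327,147) and drum at (428,174). The jar station has its bar at (163,259) and drum at (278,303). The bottle is between them at (340,270). The networks agree with the picture. Next I'll fit the station pose and check it with an overlay.

```bash
cat >> h.py <<'E'
def stn(P,L):  # station-> world
    x,y,a=P; L=np.atleast_2d(L); c,s=np.cos(a),np.sin(a)
    return np.c_[x+c*L[:,0]-s*L[:,1],y+s*L[:,0]+c*L[:,1],L[:,2]]
E
python3 - <<'E'
from h import *
from scipy.optimize import least_squares
np.set_printoptions(precision=4,suppress=True)
obs=[]
for c in ("scene","top"):
    for k in range(3):
        read_camera(c)
        for q,L in (("tube_station_bar",[-.13,0,.145]),("tube_station_hinge",[.09,0,.145]),("tube_station",[0,0,0])):
            for d in tip_of(c,q)[:1]:
                obs.append((c,L,d["pixel"])); 
f=lambda P: np.concatenate([proj(c,stn(P,L))[0]-p for c,L,p in obs])
r=least_squares(f,[.57,.19,.18],loss="soft_l1",f_scale=2); P=r.x; print(P,len(obs),f(P).reshape(-1,2))
th=np.linspace(0,2*np.pi,40)
for c in ("scene","top"):
    im=read_camera(c)[:,:,::-1].copy()
    im=cv2.resize(im,None,fx=3,fy=3,interpolation=cv2.INTER_CUBIC)
    def pl(L,col):
        p=(proj(c,stn(P,L))*3+1).astype(np.int32); cv2.polylines(im,[p.reshape(-1,1,2)],False,col,1)
    pl([[-.13,-.045,.145],[-.13,.045,.145]],(0,0,255)); pl([[-.13,0,.145],[.09,0,.145]],(0,0,255))
    for s in (-.022,.022): pl(np.c_[.114+.029*np.cos(th),0*th+s,.2+.029*np.sin(th)],(0,255,255))
    pl([[-.08,-.07,.04],[.12,-.07,.04],[.12,.07,.04],[-.08,.07,.04],[-.08,-.07,.04]],(255,0,255))
    u,v=(proj(c,stn(P,[0,0,.1]))[0]*3).astype(int)
    cv2.imwrite(f"pics/ov_{c}.png",im[max(v-300,0):v+300,max(u-350,0):u+350])
E
```

```text
[0.571  0.1915 0.1857] 18 [[-4.7747  2.3887]
 [ 0.4672  1.7495]
 [-0.7828  1.8348]
 [-3.2747 -0.6113]
 [ 2.8672  2.2495]
 [ 1.9172  1.5348]
 [-1.5747  2.7887]
 [ 0.9672  2.0495]
 [ 1.2172 -0.2652]
 [-1.218  -0.6998]
 [-0.6506 -0.3414]
 [-0.997   0.254 ]
 [ 0.882   2.0002]
 [ 1.3494 -0.4414]
 [-1.197  -0.146 ]
 [-4.218  57.6002]
 [-0.0506  1.2586]
 [-2.597   1.454 ]]
```

View pics/ov_scene.png

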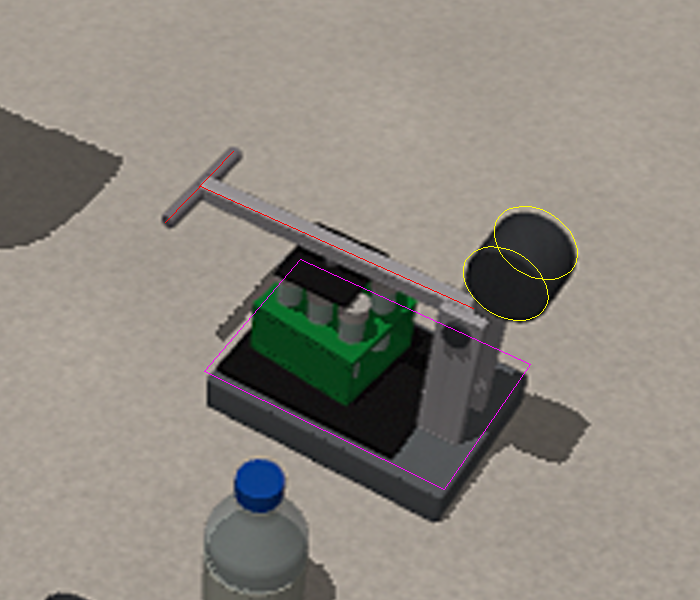

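View pics/ov_top.png

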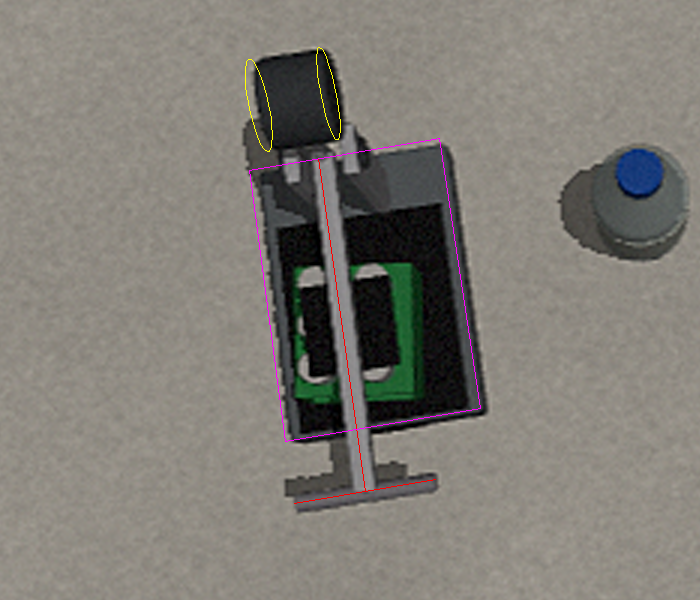

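The overlay matches to about 2–3 mm: drum at (520,265) in the scene crop and (298,98) in the top crop. The real arm sits about 3 mm toward -y. The tool can only point down, so it can't hook under the crossbar. I'll instead use closed fingertips to push the arm's counterweight drum rearward, which raises the arm with no grip.

```bash
cat >> h.py <<'E'
P=(.571,.189,.186)
def togo(L,yaw=None):
    s=read_state(); M=R.from_rotvec(s["orientation"]).as_matrix()
    w=stn(P,L)[0]; d=M.T@(w-s["tool_pos"]); y=np.arctan2(M[1,0],M[0,0])
    print("t",round(s["t"],2),"target",w.round(4),"tcp",s["tool_pos"].round(4),"tool shift",d.round(4),"twist",round(y-P[2],4),"F",s["force"].round(2),"open",round(s["opening"],4))
E
python3 -c "
from h import *
togo([.05,0,.35])"; python3 -m creep '[[0,0,-0.03,0.09,255],[0,0,-0.03,0,255],[0,0,-0.03,0,255],[0,0,-0.03,0,255]]' 5; python3 -c "
from h import *
togo([.05,0,.35])"
```

```text
t 2.2 target [0.6201 0.1982 0.35  ] tcp [ 0.1634 -0.5773  0.2296] tool shift [ 0.6507 -0.6219 -0.1203] twist 0.0898 F [ 0.12  1.33 -0.75] open 0.0927
t: 2.53
tool_pos: [0.1634, -0.577, 0.3509]
orientation: [-3.128, -0.291, 0.0]
force: [0.8, -0.5, -0.3]
opening: 0.0707
t 2.53 target [0.6201 0.1982 0.35  ] tcp [ 0.1634 -0.577   0.3509] tool shift [ 0.5921 -0.6776  0.0011] twist -0.0002 F [ 0.78 -0.52 -0.28] open 0.0707
```

```bash
python3 -m creep '[[0.02,-0.025,0,0,255],[0.025,-0.028,0,0,255],[0.025,-0.028,0,0,255],[0.025,-0.028,0,0,255],[0.025,-0.028,0,0,255],[0.025,-0.028,0,0,255],[0.025,-0.028,0,0,255],[0.025,-0.028,0,0,255],[0.025,-0.028,0,0,255],[0.025,-0.028,0,0,255],[0.025,-0.028,0,0,255],[0.025,-0.028,0,0,255]]'
python3 -c "
from h import *
togo([.05,0,.35])"
```

```text
t: 3.53
tool_pos: [0.3924, -0.1939, 0.35]
orientation: [3.128, 0.291, 0.001]
force: [0.2, -0.0, 1.2]
opening: 0.0003
t 3.53 target [0.6201 0.1982 0.35  ] tcp [ 0.3924 -0.1939  0.35  ] tool shift [ 2.962e-01 -3.433e-01 -1.000e-04] twist -0.0004 F [ 0.19 -0.04  1.17] open 0.0003
```

```bash
python3 -m creep '[[0.025,-0.029,0,0,255],[0.025,-0.029,0,0,255],[0.025,-0.029,0,0,255],[0.025,-0.029,0,0,255],[0.025,-0.029,0,0,255],[0.025,-0.029,0,0,255],[0.025,-0.029,0,0,255],[0.025,-0.029,0,0,255],[0.025,-0.029,0,0,255],[0.025,-0.029,0,0,255],[0.025,-0.029,0,0,255],[0.02,-0.024,0,0,255]]'
python3 - <<'E'
from h import *
togo([.05,0,.25])
for c in ("scene","top"): cv2.imwrite(f"pics/{c}1.png",read_camera(c)[:,:,::-1])
E
```

```text
t: 4.53
tool_pos: [0.6191, 0.1986, 0.3492]
orientation: [-3.128, -0.293, 0.0]
force: [0.2, -1.1, -0.1]
opening: 0.0004
t 4.53 target [0.6201 0.1982 0.25  ] tcp [0.6191 0.1986 0.3492] tool shift [0.001  0.0006 0.0992] twist 0.0008 F [ 0.22 -1.07 -0.12] open 0.0004
```

View pics/scene1.png

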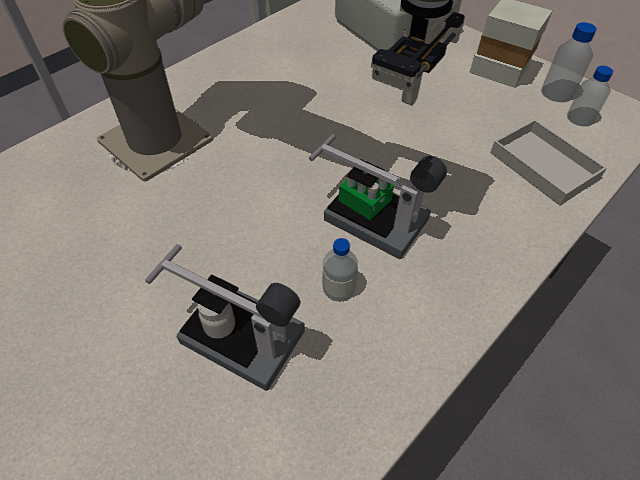

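View pics/top1.png

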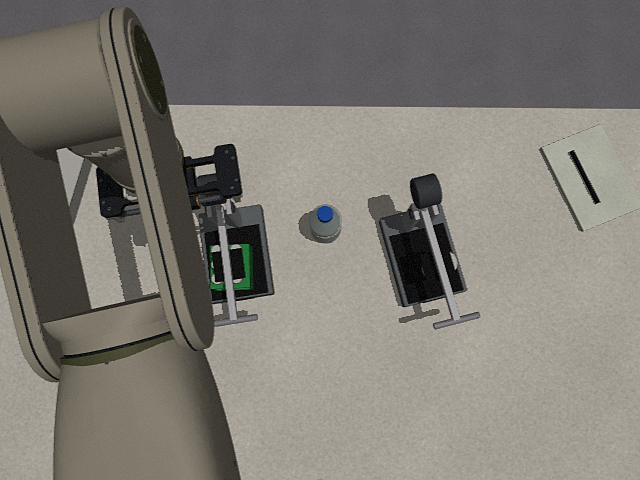

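The fingers hang closed at (410,98) in the scene view, above and in front of the drum. The wide side of the gripper runs across the station and the forearm is well above it. Descending.

```bash
python3 -m creep '[[0.001,0,0.03,0,255],[0,0,0.03,0,255],[0,0,0.03,0,255],[0,0,0.02,0,255],[0,0,0.02,0,255],[0,0,0.015,0,255],[0,0,0.015,0,255],[0,0,0,0,255]]'
python3 - <<'E'
from h import *
togo([.0775,0,.189])
im=read_camera("scene")
cv2.imwrite("pics/scene2.png",cv2.resize(im[60:260,280:500],None,fx=3,fy=3)[:,:,::-1])
E
```

```text
t: 5.3
tool_pos: [0.6172, 0.195, 0.1857]
orientation: [3.127, 0.291, -0.009]
force: [-0.5, -0.6, -0.7]
opening: 0.0004
t 5.3 target [0.6472 0.2033 0.189 ] tcp [0.6172 0.195  0.1857] tool shift [ 0.0309 -0.0026 -0.0035] twist -0.0007 F [-0.5  -0.6  -0.72] open 0.0004
```

View pics/scene2.png

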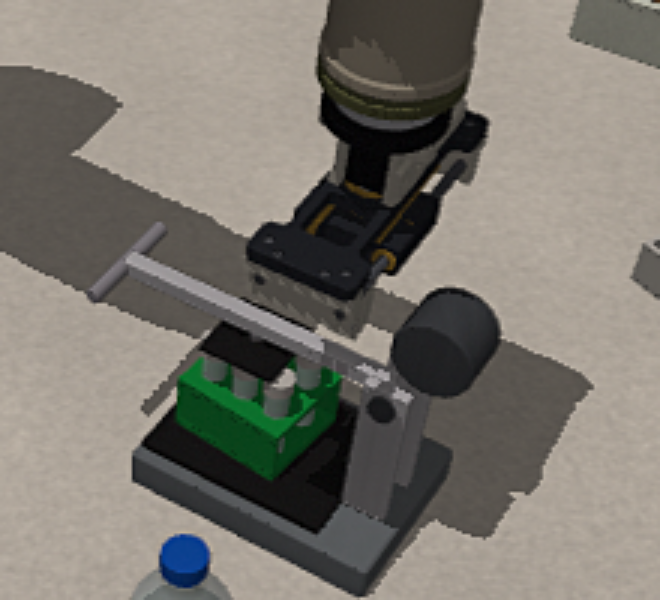

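Run:
```python
from h import *
s=read_state(); M=R.from_rotvec(s["orientation"]).as_matrix()
im=read_camera("scene")[:,:,::-1]
k=7; o=(350,120); c=cv2.resize(im[120:205,350:462],None,fx=k,fy=k,interpolation=cv2.INTER_CUBIC)
pts=[s["tool_pos"]+M@np.array(v) for v in ([0,0,.011],[0,0,0],[0,0,-.073],[.0075,.0175,.011],[-.0075,.0175,.011],[.0075,-.0175,.011],[-.0075,-.0175,.011])]
for p in proj("scene",pts): print(p); cv2.circle(c,tuple(int((a-b)*k) for a,b in zip(p,o)),4,(0,0,255),-1)
cv2.imwrite("pics/scene3.png",c)
```

```text
[394.42860236 169.23281447]
[395.1318765  165.24851515]
[400.12517995 136.95966713]
[393.63927642 175.93375209]
[386.94594724 172.94556693]
[401.81590646 165.56737337]
[395.20015928 162.68272584]
```

View pics/scene3.png

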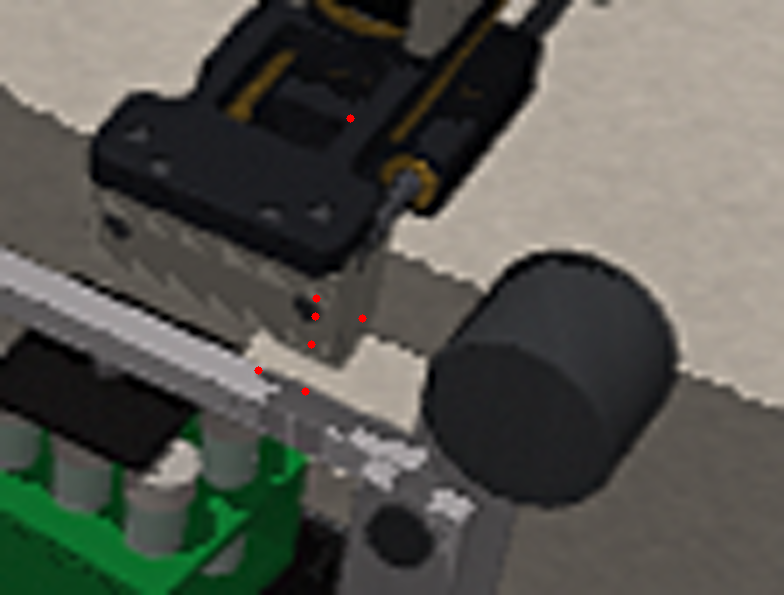

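Run:
```python
from h import *
s=read_state(); M=R.from_rotvec(s["orientation"]).as_matrix()
np.set_printoptions(precision=1,suppress=True)
L=np.array([[.0375,.094,-.073],[-.0375,.094,-.073],[.0375,.035,-.073],[0,0,.011],[.0075,.0175,.011],[-.0075,.0175,.011]])
print(proj("scene",s["tool_pos"]+L@M.T))
t1=np.array([.6191,.1986,.3492]); pr=proj("scene",t1+L@M.T); print(pr)
im=cv2.imread("pics/scene1.png"); k=7;o=(360,20)
c=cv2.resize(im[20:105,360:472],None,fx=k,fy=k,interpolation=cv2.INTER_CUBIC)
for p in pr: cv2.circle(c,tuple(int((a-b)*k) for a,b in zip(p,o)),4,(0,0,255),-1)
cv2.imwrite("pics/s1z.png",c)
print(tip_of("scene","tube_station_bar"))
```

```text
[[394.9 174.2]
 [357.8 157.8]
 [410.2 154.7]
 [395.  168.7]
 [394.3 175.4]
 [387.5 172.5]]
[[409.4  97.4]
 [366.   80.9]
 [426.6  77.9]
 [407.5 102.2]
 [406.8 109. ]
 [399.  106. ]]
[{'pixel': [323.4, 144.0], 'confidence': 0.91}]
```

View pics/s1z.png

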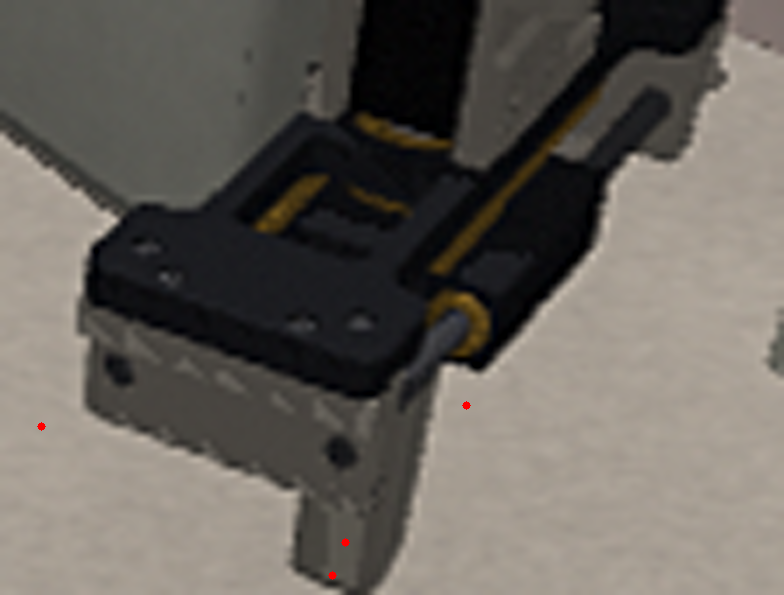

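The predicted and seen fingertips agree to about 4 px, at (399,172) in the scene view. The tips are above the arm and in front of the drum. Creeping toward contact.

```bash
python3 -m creep '[[0.005,-0.0015,0,0,255],[0.005,-0.001,0,0,255],[0.005,0,0,0,255],[0.003,0,0,0,255],[0.003,0,0,0,255],[0.003,0,0,0,255],[0.003,0,0,0,255]]'
python3 - <<'E'
from h import *
togo([.113,0,.186])
im=read_camera("scene");print(tip_of("scene","tube_station_bar"))
E
```

```text
t: 6.03
tool_pos: [0.6457, 0.2037, 0.1895]
orientation: [3.128, 0.292, -0.0]
force: [-0.2, -0.5, -0.1]
opening: 0.0002
t 6.03 target [0.6821 0.2099 0.186 ] tcp [0.6457 0.2037 0.1895] tool shift [0.0368 0.0007 0.0035] twist -0.0001 F [-0.2  -0.51 -0.11] open 0.0002
[{'pixel': [323.8, 143.4], 'confidence': 0.93}, {'pixel': [162.0, 260.1], 'confidence': 0.46}, {'pixel': [337.0, 292.1], 'confidence': 0.28}]
```

```bash
python3 -m creep '[[0.0025,0,0.001,0,255],[0.0025,0,0.001,0,255],[0.0025,0,0.001,0,255],[0.0025,0,0.001,0,255],[0.0025,0,0,0,255]]'
python3 - <<'E'
from h import *
togo([.113,0,.186])
im=read_camera("scene");print(tip_of("scene","tube_station_bar")[:1])
cv2.imwrite("pics/scene4.png",cv2.resize(im[60:260,280:500],None,fx=3,fy=3)[:,:,::-1])
E
```

```text
t: 6.55
tool_pos: [0.6577, 0.206, 0.1853]
orientation: [3.128, 0.291, -0.001]
force: [-3.8, -1.0, 0.2]
opening: 0.0006
t 6.55 target [0.6821 0.2099 0.186 ] tcp [0.6577 0.206  0.1853] tool shift [ 0.0247  0.0006 -0.0008] twist -0.0002 F [-3.82 -1.02  0.18] open 0.0006
[{'pixel': [327.8, 128.6], 'confidence': 0.74}]
```

View pics/scene4.png

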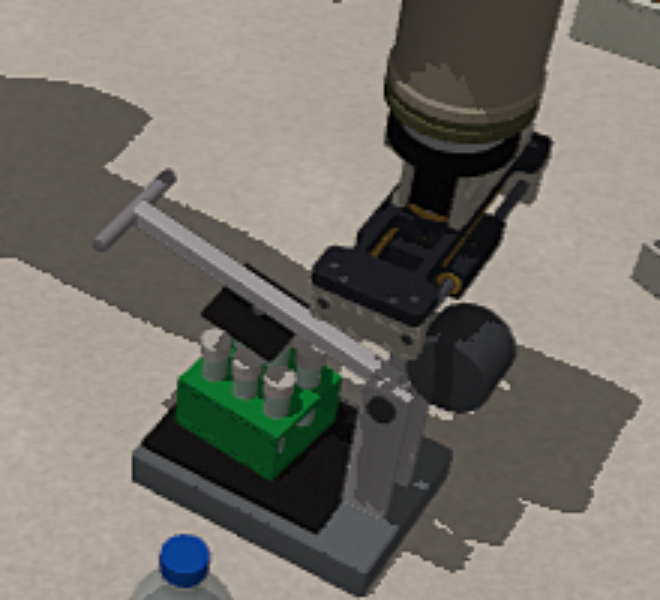

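Contact made: the bar has risen to about (134,210) in the crop, the pad is off the tubes, and the push is about 4 N. Continuing.

```bash
python3 -m creep '[[0.0025,0,0,0,255],[0.0025,0,0,0,255],[0.0025,0,0,0,255],[0.0025,0,0,0,255],[0.0025,0,0,0,255],[0.0025,0,0,0,255]]'
python3 - <<'E'
from h import *
togo([.113,0,.186])
im=read_camera("scene");p=tip_of("scene","tube_station_bar")[:1];print(p)
for th in np.arange(.3,1.2,.1): print(round(th,1),proj("scene",stn(P,[.09-.22*np.cos(th),0,.145+.22*np.sin(th)]))[0].round(1))
cv2.imwrite("pics/scene5.png",cv2.resize(im[60:260,280:500],None,fx=3,fy=3)[:,:,::-1])
E
```

```text
t: 7.15
tool_pos: [0.6712, 0.2085, 0.1836]
orientation: [3.128, 0.291, -0.007]
force: [-7.1, -1.2, -5.6]
opening: 0.0009
t 7.15 target [0.6821 0.2099 0.186 ] tcp [0.6712 0.2085 0.1836] tool shift [ 0.011   0.0006 -0.0024] twist -0.0002 F [-7.07 -1.21 -5.56] open 0.0009
[{'pixel': [337.3, 104.9], 'confidence': 0.55}]
0.3 [324.9 125.4]
0.4 [328.2 118.7]
0.5 [332.5 112.4]
0.6 [337.7 106.8]
0.7 [343.9 101.7]
0.8 [351.1  97.4]
0.9 [359.2  93.9]
1.0 [368.2  91.3]
1.1 [378.1  89.8]
```

View pics/scene5.png

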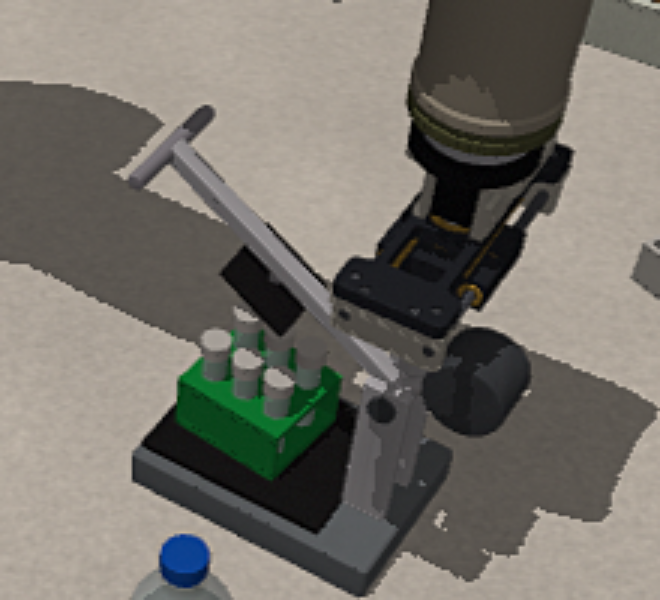

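The arm is at about 0.6 rad with the bar at (337,105). The total push is about 9 N, including drag from the drum face sliding downward, so I'll follow it down slightly.

```bash
python3 -m creep '[[0.002,0,0.001,0,255],[0.002,0,0.001,0,255],[0.002,0,0.001,0,255]]'
python3 - <<'E'
from h import *
togo([.113,0,.186])
im=read_camera("scene");p=tip_of("scene","tube_station_bar")[:1];print(p)
E
```

```text
t: 7.5
tool_pos: [0.6769, 0.2095, 0.1809]
orientation: [3.127, 0.291, -0.007]
force: [-7.4, -2.5, -6.4]
opening: 0.0004
t 7.5 target [0.6821 0.2099 0.186 ] tcp [0.6769 0.2095 0.1809] tool shift [ 0.0051  0.0006 -0.0051] twist -0.0001 F [-7.4  -2.46 -6.37] open 0.0004
[{'pixel': [351.5, 98.2], 'confidence': 0.86}]
```

```bash
python3 -m creep '[[0,0,0,0,255],[0,0,0,0,255]]'
python3 - <<'E'
from h import *
togo([.113,0,.186])
im=read_camera("scene");p=tip_of("scene","tube_station_bar")[:1];print(p)
cv2.imwrite("pics/scene6.png",cv2.resize(im[60:260,280:500],None,fx=3,fy=3)[:,:,::-1])
E
```

```text
t: 7.77
tool_pos: [0.6795, 0.2101, 0.1838]
orientation: [-3.128, -0.291, -0.005]
force: [-0.2, 0.3, 0.6]
opening: 0.0006
t 7.77 target [0.6821 0.2099 0.186 ] tcp [0.6795 0.2101 0.1838] tool shift [ 0.0025  0.0006 -0.0022] twist -0.0002 F [-0.22  0.32  0.57] open 0.0006
[{'pixel': [360.9, 93.1], 'confidence': 0.93}]
```

View pics/scene6.png

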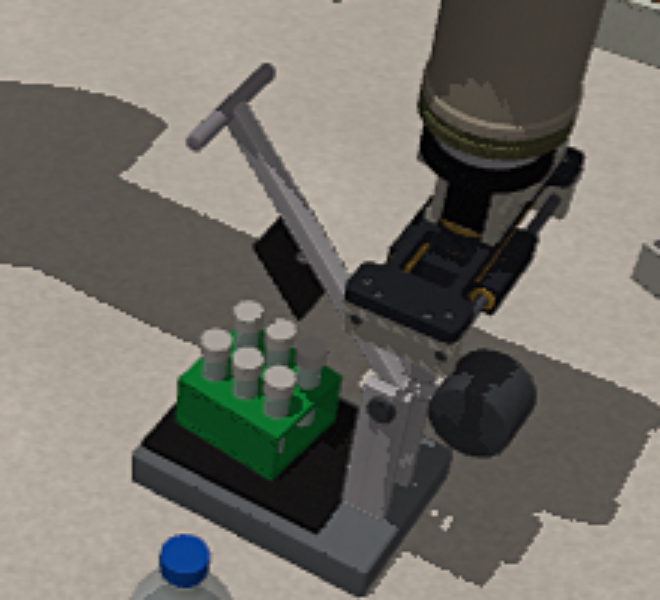

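The force is now zero and the bar has moved on to (361,93), about 0.92 rad, so the arm is swinging by itself. Clearing the gripper quickly, up and slightly rearward.

```bash
python3 -m creep '[[0,0,-0.04,0,255],[0.006,0,-0.04,0,255],[0.01,0,-0.04,0,255],[0.01,0,-0.04,0,255],[0.01,0,-0.04,0,255],[0,0,-0.04,0,255],[0,0,-0.04,0,255],[0,0,-0.03,0,255]]'
python3 - <<'E'
from h import *
togo([.113,0,.186])
im=read_camera("scene");p=tip_of("scene","tube_station_bar")[:1];print(p)
print(proj("scene",stn(P,[.09-.22*np.cos(1.5),0,.145+.22*np.sin(1.5)]))[0].round(1))
cv2.imwrite("pics/scene7.png",im[:,:,::-1])
E
```

```text
t: 8.53
tool_pos: [0.7142, 0.2166, 0.4886]
orientation: [-3.127, -0.291, -0.012]
force: [1.2, 0.3, 1.0]
opening: 0.0003
t 8.53 target [0.6821 0.2099 0.186 ] tcp [0.7142 0.2166 0.4886] tool shift [-0.0352  0.0008  0.3023] twist -0.0002 F [1.21 0.26 0.96] open 0.0003
[{'pixel': [415.8, 89.2], 'confidence': 0.94}]
[423.   94.8]
```

View pics/scene7.png

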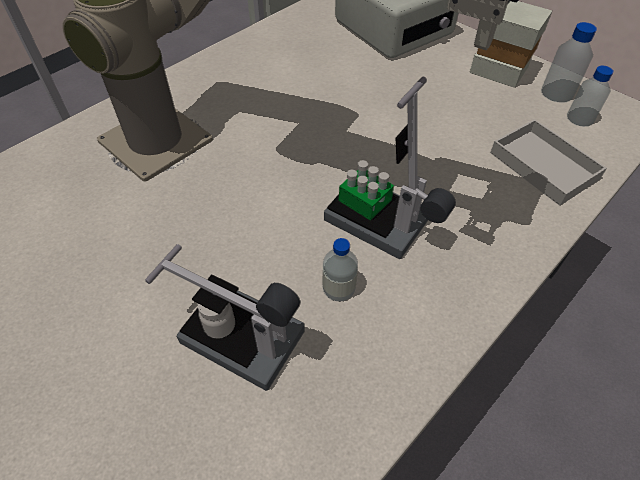

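The arm is nearly at its stop with the bar at (413,90), and the gripper is clear above. I'll wait a second and check that it has settled.

```bash
python3 -m creep '[[0,0,0,0,255],[0,0,0,0,255],[0,0,0,0,255],[0,0,0,0,255],[0,0,0,0,255],[0,0,0,0,255],[0,0,0,0,255],[0,0,0,0,255],[0,0,0,0,255],[0,0,0,0,255],[0,0,0,0,255],[0,0,0,0,255]]'
python3 - <<'E'
from h import *
a=read_camera("scene")
for q in ("tube_station_bar","tube_rack","jar_station_bar","jar","bottle"): print(q,[d["pixel"] for d in tip_of("scene",q)[:1]])
for k in range(6): b=read_camera("scene")
print("moving px",(np.abs(a.astype(int)-b).max(2)>40)[:, :].sum())
i0=cv2.imread("pics/scene0.png")[:,:,::-1]
cv2.imwrite("pics/cmp.png",np.hstack([cv2.resize(i[100:400,140:460],(400,375)) for i in (i0,b)])[:,:,::-1])
togo([0,0,.5])
E
```

```text
t: 9.63
tool_pos: [0.7148, 0.2167, 0.4824]
orientation: [-3.128, -0.291, -0.0]
force: [-0.1, 0.6, -0.2]
opening: 0.0004
tube_station_bar [[427.5, 92.1]]
tube_rack [[362.8, 197.2]]
jar_station_bar [[160.9, 259.5]]
jar [[219.0, 323.9]]
bottle [[340.4, 288.7]]
moving px 1
t 10.23 target [0.571 0.189 0.5  ] tcp [0.7148 0.2167 0.4823] tool shift [-0.1465  0.0007 -0.0177] twist -0.0003 F [0.09 0.33 0.83] open 0.0005
```

View pics/cmp.png

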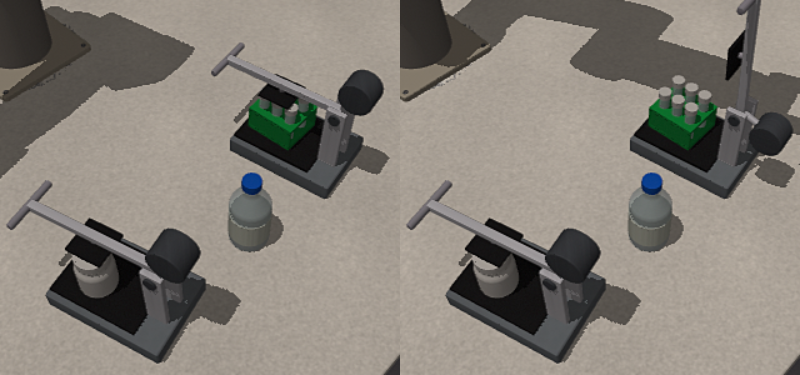

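The arm stands raised and still, with the bar at (427,92) against (423,95) predicted for 1.5 rad. The rack, jar, bottle and other station look unchanged.

```bash
python3 -c "
from plant import *
print(close_job())"
```

```text
the job is handed in; nothing more can be done
None
```

The arm over the tube rack is up on its stop and staying there by itself. I handed the job in at about 10 s; the hand-in reports no verdict.

**How it was pushed:** the tool can only point straight down, so it could not get under the crossbar. Instead I pushed the counterweight drum on that arm gently backwards with closed fingertips, without gripping, until the arm passed its balance point. Once the push force dropped to zero, at about 0.9 rad, I pulled the gripper up and clear. The highest push force I read was about 10 N, against the 25 N limit.

**Last checks:**
- **Raised arm:** the crossbar was within about 5 px of where 1.5 rad should put it. Two pictures about 0.3 s apart showed no motion. The joint angle was judged only from the camera.
- **Rest of the scene:** the other station's arm was still down. The rack, jar and bottle looked the same as in the first picture. Their detected positions shifted by up to about 4 px, which is about the usual scatter of the detector.
- **Robot:** the gripper was about 0.1 m or more above everything, with only sensor noise on the force reading.

**Disagreements along the way:** one top-camera detection of the crossbar was off by 58 px and the fit gave it little weight. The fitted station pose was also about 3 mm off sideways in the overlay, which I corrected by hand before moving.

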